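# Tip the objective rack over and push it to the stop

### The job

The wooden objective rack was left standing on its side with its bores facing you: push it near the top so that it tips over away from you and lies flat with the bores up, and then push it along the bench until its long side sits flush against the metal bench stop. Only push it, never lift or carry it, and leave the small optical parts beside the work where they stand.

Things in the scene. Friction and masses are not known exactly. Their poses are not given: they have to be found in the camera images.
- rack: Objective rack: loose wooden block 85 x 125 x 40 mm, 0.18-0.35 kg, six 22 mm bores (28 mm deep) in one 85 x 125 mm face. Starts standing on a 125 mm long side (85 mm tall, 40 mm deep), bored face to the robot within 23 degrees. Origin: centre of the face opposite the bores. z points out of the bores (level at the start, up at the end), y along the 125 mm length, x along the 85 mm width (up at the start).
- rack_center (a point): Centre of the rack block: 20 mm along its z axis from its origin.
- rack_edge (a point): Middle of the rack's long bottom edge on the side away from the robot; stays at bench height. Pushed near its top, the rack tips about this edge instead of sliding, passes its balance point when leaning 20 to 30 degrees and falls flat. This is then the lower edge of its side nearest the robot.
- rack_far (a point): Centre of the rack's 125 x 40 mm side that is its top at the start; once it is tipped over, this is the side that looks away from the robot, towards the stop.
- stop: Bench stop: a fixed straight aluminium bar, 20 mm deep, 360 mm long, 25 mm high, screwed to the bench beyond the rack. Origin: centre of its underside. Its y axis runs along the bar, its x axis points level away from the robot, square to the bar. Turned up to 9 degrees either way.
- stop_face (a point): Middle of the stop's long face on the robot's side, half-way up (12.5 mm above the bench); same axes as the stop.
- objective_40: Bystander: a loose white barrel-shaped microscope objective, 29 mm across and 46 mm tall, standing beside the work; which place is which varies. Origin: centre of its underside, z up.
- objective_100: Bystander: a loose white barrel-shaped microscope objective, 28 mm across and 43 mm tall, standing beside the work; which place is which varies. Origin: centre of its underside, z up.
- objective_10: Bystander: a loose white barrel-shaped microscope objective, 26 mm across and 38 mm tall, standing beside the work; which place is which varies. Origin: centre of its underside, z up.
- eyepiece_1: Bystander: a loose black stepped eyepiece, 35 mm across and 42 mm tall, standing beside the work; which place is which varies. Origin: centre of its underside, z up.
- condenser_unit: Bystander: a loose black domed condenser, 55 x 65 mm and 35 mm tall, standing beside the work; which place is which varies. Origin: centre of its underside, z up.
- filter_1: Bystander: a loose flat glass filter in a black ring, 45 mm across and 8 mm thick, standing beside the work; which place is which varies. Origin: centre of its underside, z up.

How it is judged:
By the outcome, as a careful person would: the job done as asked, in the order asked, and still so for the second after the job is handed in, with the robot touching nothing.
It also fails if it takes over 56 s, if anything falls off the work surface, if the arm or the gripper's body presses on something with over 40 N, if the wrist force passes 120 N, or if a joint passes its speed limit or range.

### The arm

A 6-joint arm with a two-finger parallel gripper is mounted at the origin on a cart in front of the work surface, level with it; the furniture and walls round the work are solid. World frame = base frame: x ahead of the robot, y to its left, z up, the work surface at z = 0. Lengths are in m, angles in rad, forces in N, time in s.
With the tool pointing down it reaches from about 0.35 to 0.775 m from the base axis. Payload 5.5 kg.
Tool frame: the origin (TCP) lies at the very end of the fingers, on their centre line; the grasp point (between the pads) lies 19 mm behind it; z points along the fingers, y is the direction in which the jaws open and shut (so a half turn about z gives the same grasp; the last joint's range is limited). The gripper opens to 85 mm and grips with 20 to 120 N. Pads are 22 mm wide; open, the fingers measure 114 mm over their backs; the gripper's body (76 mm by 85 mm) begins 54 mm behind the grasp point. The pads swing forward as they close: fully open they stand 13 mm farther back than shut.
Start: joints at [1.195, 0.313, 0.046, 1.304, 0, 1.431], TCP at [0.134, 0.559, 0.231] pointing down, gripper open.
Joint ranges: [-2.76, 2.76], [-0.86, 1.69], [-1.03, 1.26], [-2.2, 2.34], [-1.47, 1.5], [-3.14, 3.14]. Speed limits (rad/s): [2.57, 2.57, 3.14, 3.14, 3.14, 3.14].

### API

Orientations are given as a unit quaternion [w, x, y, z].
In Python, from workcell import env gives the robot as it stands. The module is installed in compiled form; this text tells all that it offers.
- The arm moves only by the shell command python3 -m pendant 'ROWS' [FORCE]. ROWS is JSON, a list of rows, each an object with "fingers": the finger opening in mm, from 0 to 85.4; "delta_pos": the shift along the tool's x, y, z in mm, a list of three; "angular": the turn, a rotation vector about the tool's x, y, z in rad, a list of three. In form: [{"fingers": fingers, "delta_pos": [x, y, z], "angular": [ax, ay, az]}, ...]. A call has 1 to 12 rows; each row shifts and turns the commanded pose from where the row before left it, along the tool's axes as they then stand; what a row does not reach is not made up. A row lasts 1/10 s, in which the tool goes at most 50 mm and 8.59 degrees, less where a joint would pass 70% of its speed; a pose out of reach is approached as far as the arm can. A call is refused whole if a number of a shift passes 50 or a number of a turn 0.15, either way. A call with a gripper value outside its range is refused whole. The fingers move at their own pace and stop on an object; FORCE is the grip in N (left out, the last holds). Time passes only in rows, so rows that do not move let the fingers close. It gives the time, the measured TCP pose, the force and the opening at its end, in the units of the state.
- env.get_state(): the state, without advancing time (a new reading comes with each control period).
- env.read_camera(name): name is "scene" or "top"; returns the picture (480x640x3 uint8, blue, green, red); there is no depth.
- env.camera_params(name): a dict with "fx", "fy", "cx", "cy" (pixels), "k1" (the pictures are not rectified: a ray, as slopes to the right and down, at radius r is drawn at 1 + k1 r^2 times it, then the intrinsics apply), "view" (4x4, takes a point from world to camera coordinates). Camera axes: x right, y up, looking along -z (the intrinsics and any distortion apply to the point x, -y, -z); pixel columns grow to the right and rows downward; lengths in m; the calibration is good to about 2 mm. A picture is of the moment at which its call begins. camera_params takes no time and is no camera call.
- env.hand_in(): hands the job in, once; it reports no verdict.
The state is a dict: "clock": time; "joint_pos": joint angles; "qvel": joint speeds; "tau": joint torques, N m; "tcp_pos": TCP position; "orientation": TCP orientation; "wrist_force": force on the tool from outside, world axes, zero at the start; "ft_torque": the same for the moment, N m; "finger_gap": finger opening in m.
Only numpy, scipy, OpenCV 4.12 (cv2) and the standard library are available. Lean on these libraries where they do the work, as an engineer would, in place of code of your own. Each camera call takes 0.05 s, during which the arm holds its last target. There are 200 camera calls.

## Working session

There is one attempt and no reset: what is moved stays moved. The work goes in short steps, Python scripts to look and compute and a shell command to move; the robot and the scene stay as the last step left them, time stands still between calls to the robot, and variables do not carry over. Pictures are saved under pics/ and viewed, about 8 in all and at most 12, crops included, and the job is handed in when it is done.

```bash
mkdir -p pics
python3 - <<'E'
from workcell import env
import cv2
for n in("scene","top"):
    cv2.imwrite(f"pics/{n}0.png",env.read_camera(n)); p=env.camera_params(n); print(n,p)
print(env.get_state())
E
```

```text
scene {'fx': 565.0223742337416, 'fy': 565.0223742337416, 'cx': 314.57360961708173, 'cy': 232.2998342765266, 'k1': 0.029209026526238392, 'view': array([[ 0.43383503, -0.90098473, -0.00369919, -0.14202044],
       [ 0.49833224,  0.23652843,  0.83409788, -0.37925415],
       [-0.75063449, -0.36370431,  0.55160406, -0.49514884],
       [ 0.        ,  0.        ,  0.        ,  1.        ]])}
top {'fx': 493.34267518258156, 'fy': 493.34267518258156, 'cx': 319.9340382172868, 'cy': 237.98908709366162, 'k1': -0.02158904263064873, 'view': array([[-1.45582227e-03, -9.99993374e-01,  3.33661467e-03,
         1.07979456e-01],
       [ 9.83647176e-01, -8.31082474e-04,  1.80104253e-01,
        -5.87182645e-01],
       [-1.80100287e-01,  3.54425138e-03,  9.83641868e-01,
        -9.69883270e-01],
       [ 0.00000000e+00,  0.00000000e+00,  0.00000000e+00,
         1.00000000e+00]])}
{'clock': 0.1, 'joint_pos': array([1.19537952e+00, 3.13931600e-01, 4.50487446e-02, 1.30360229e+00,
       9.47014151e-06, 1.43119885e+00]), 'qvel': array([ 0.00045904, -0.00176893,  0.00231254, -0.00089101, -0.00024174,
        0.00173767]), 'tau': array([ 3.11331671e-03, -4.81726062e+01,  2.99243689e+01,  1.27766214e-02,
       -1.33087092e-04,  9.13406268e-06]), 'tcp_pos': array([0.13417131, 0.5586363 , 0.23047653]), 'orientation': array([-2.19624724e-04,  1.17636607e-01,  9.93056351e-01, -8.15359473e-04]), 'wrist_force': array([-0.39592   ,  0.56703188, -0.30302813]), 'ft_torque': array([-0.01453502,  0.01285935,  0.04189393]), 'finger_gap': 0.08557259460185132}
```

View pics/scene0.png

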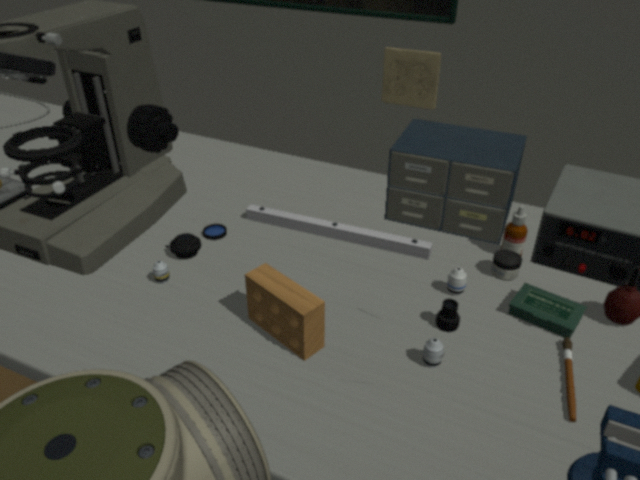

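View pics/top0.png

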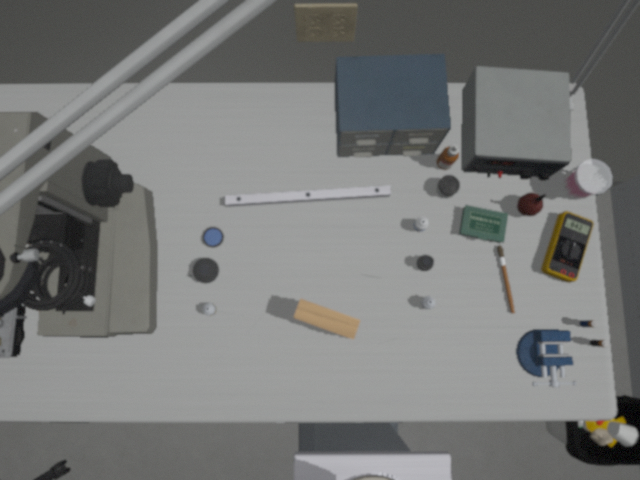

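The scene view shows the rack at about (285,310), bores towards the robot, with the stop behind it from (247,210) to (430,250). In the top view the rack's top is at (326,319) and the stop runs from (226,200) to (390,190). The small parts stand at both sides, near x≈210 and x≈425.

```bash
cat > h.py <<'E'
from workcell import env
import cv2, numpy as np
def cast(n,px,z):
    p=env.camera_params(n); K=np.array([[p['fx'],0,p['cx']],[0,p['fy'],p['cy']],[0,0,1]])
    u=cv2.undistortPoints(np.float64(px).reshape(-1,1,2),K,np.array([p['k1'],0,0,0.])).reshape(-1,2)
    R=p['view'][:3,:3]; c=-R.T@p['view'][:3,3]
    d=np.c_[u[:,0],-u[:,1],-np.ones(len(u))]@R
    return c+d*((z-c[2])/d[:,2])[:,None]
def wood(im):
    h=cv2.cvtColor(im,cv2.COLOR_BGR2HSV); return cv2.inRange(h,(8,90,90),(25,255,255))
def biggest(m,roi):
    x0,y0,x1,y1=roi; k=np.zeros_like(m); k[y0:y1,x0:x1]=m[y0:y1,x0:x1]
    return max(cv2.findContours(k,cv2.RETR_EXTERNAL,cv2.CHAIN_APPROX_NONE)[0],key=cv2.contourArea)
def stopline():
    im=env.read_camera("top"); g=im.min(2); 
    c=biggest(cv2.inRange(g,165,255),(215,175,400,215)); return cv2.boxPoints(cv2.minAreaRect(c)),im
E
python3 - <<'E'
from h import *
np.set_printoptions(precision=4,suppress=True)
im=env.read_camera("top")
print(im[185:212:2,260].tolist()); print(im[297:345:3,326].tolist())
c=biggest(wood(im),(250,270,400,370)); b=cv2.boxPoints(cv2.minAreaRect(c)); print(b,"\n",cast("top",b,.085))
s,_=stopline(); print(s,"\n",cast("top",s,.025))
for n,p,z in(("ob",(209,309),.02),("cond",(205,270),.02),("filt",(213,237),.008),("obR",(428,302),.02),("eye",(426,263),.02),("obR2",(422,224),.02)): print(n,cast("top",[p],z))
cr=im[170:350,190:450]; cv2.imwrite("pics/c1.png",cv2.resize(cr,None,fx=3,fy=3))
E
```

```text
[[155, 156, 154], [155, 157, 155], [155, 155, 154], [155, 155, 155], [169, 165, 165], [182, 177, 177], [182, 178, 177], [182, 177, 177], [169, 164, 164], [127, 124, 124], [143, 142, 141], [156, 157, 155], [156, 157, 156], [156, 157, 156]]
[[156, 157, 157], [158, 160, 158], [156, 158, 158], [149, 154, 157], [113, 146, 170], [113, 146, 172], [108, 142, 167], [107, 141, 167], [113, 146, 172], [107, 141, 167], [107, 137, 161], [105, 116, 124], [123, 123, 123], [155, 156, 156], [155, 157, 156], [157, 158, 158]]
[[296.6    316.8   ]
 [301.9354 301.6831]
 [343.4154 316.3231]
 [338.08   331.44  ]] 
 [[0.4251 0.1532 0.085 ]
 [0.4544 0.1429 0.085 ]
 [0.4259 0.0618 0.085 ]
 [0.3969 0.0724 0.085 ]]
[[308.9221 189.7549]
 [375.537  185.5914]
 [376.0545 193.8716]
 [309.4397 198.035 ]] 
 [[ 0.6989  0.131   0.025 ]
 [ 0.7083 -0.014   0.025 ]
 [ 0.6896 -0.0147  0.025 ]
 [ 0.6804  0.1298  0.025 ]]
ob [[0.4428 0.3391 0.02  ]]
cond [[0.5247 0.3507 0.02  ]]
filt [[0.5979 0.339  0.008 ]]
obR [[ 0.4567 -0.1192  0.02  ]]
eye [[ 0.5391 -0.1182  0.02  ]]
obR2 [[ 0.6239 -0.113   0.02  ]]
```

View pics/c1.png

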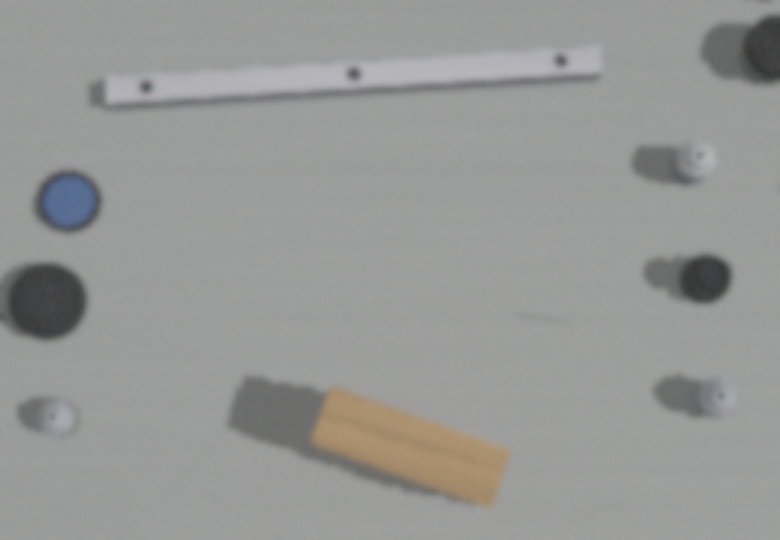

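```bash
cat >> h.py <<'E'
from scipy.spatial.transform import Rotation as Ro
def rack(z,im=None):
    im=env.read_camera("top") if im is None else im
    m=cv2.inRange(cv2.cvtColor(im,cv2.COLOR_BGR2HSV),(5,60,130),(28,255,255))
    m=cv2.morphologyEx(m,cv2.MORPH_CLOSE,np.ones((9,9)))
    return cast("top",cv2.boxPoints(cv2.minAreaRect(biggest(m,(240,170,420,370)))),z)
def axes(P): # centre, yaw of long-side normal (away), dims
    e=[P[1]-P[0],P[2]-P[1]]; e.sort(key=lambda v:np.hypot(*v[:2])); n=e[1][:2]; n=n*np.sign(n[1])
    return P.mean(0)[:2],np.degrees(np.arctan2(-n[0],n[1])),[np.hypot(*v[:2]) for v in e]
def togo(xyz,yaw): # shift in tool axes (mm) and turn about tool z (rad) to TCP xyz with tool -x along yaw
    s=env.get_state(); q=s['orientation']; R=Ro.from_quat(q[[1,2,3,0]])
    t=np.radians(yaw); X=[-np.cos(t),-np.sin(t),0]; T=Ro.from_matrix(np.c_[X,np.cross([0,0,-1],X),[0,0,-1]])
    print("t",round(s['clock'],2),"tcp",s['tcp_pos'].round(4),"F",s['wrist_force'].round(1),"shift mm",(R.inv().apply(np.array(xyz)-s['tcp_pos'])*1e3).round(1),"turn",(R.inv()*T).as_rotvec().round(4))
E
python3 - <<'E'
from h import *
np.set_printoptions(precision=4,suppress=True)
im=env.read_camera("top")
m=cv2.inRange(im.min(2),162,255); m=cv2.morphologyEx(m,cv2.MORPH_CLOSE,np.ones((9,9)))
S=cast("top",cv2.boxPoints(cv2.minAreaRect(biggest(m,(215,175,400,215)))),.025); print(S,axes(S))
c,y,d=axes(rack(.085,im)); print("rack",c,y,d)
u=np.array([np.cos(np.radians(y)),np.sin(np.radians(y))])
p=c-u*(.020+.011+.025); print(p); togo([*p,.231],y); togo([*p,.063],y)
E
```

```text
[[ 0.6882  0.3117  0.025 ]
 [ 0.7107 -0.0453  0.025 ]
 [ 0.6913 -0.0459  0.025 ]
 [ 0.6689  0.31    0.025 ]] (array([0.6898, 0.1326]), np.float64(3.612896264638037), [np.float64(0.019406724724684726), np.float64(0.3577923489074633)])
rack [0.4215 0.0957] -19.519492123334825 [np.float64(0.03937045825090567), np.float64(0.12484509284480888)]
[0.3687 0.1144]
t 0.25 tcp [0.1342 0.5589 0.2309] F [ 0.8 -0.8 -1. ] shift mm [-331.8 -377.4    0.2] turn [-0.0008 -0.0001  0.1049]
t 0.25 tcp [0.1342 0.5589 0.2309] F [ 0.8 -0.8 -1. ] shift mm [-331.8 -377.3  168.2] turn [-0.0008 -0.0001  0.1049]
```

```bash
R='{"fingers":85,"delta_pos":[-30,-34.3,0],"angular":[0,0,0]}'; true
python3 -m pendant '[{"fingers":85,"delta_pos":[-15,-17,0],"angular":[0,0,0]},{"fingers":85,"delta_pos":[-28,-32,0],"angular":[0,0,0]},{"fingers":85,"delta_pos":[-30,-34,0],"angular":[0,0,0]},{"fingers":85,"delta_pos":[-30,-34,0],"angular":[0,0,0]},{"fingers":85,"delta_pos":[-30,-34,0],"angular":[0,0,0]},{"fingers":85,"delta_pos":[-30,-34,0],"angular":[0,0,0]},{"fingers":85,"delta_pos":[-30,-34,0],"angular":[0,0,0]},{"fingers":85,"delta_pos":[-30,-34,0],"angular":[0,0,0]},{"fingers":85,"delta_pos":[-30,-34,0],"angular":[0,0,0]},{"fingers":85,"delta_pos":[-30,-34,0],"angular":[0,0,0]},{"fingers":85,"delta_pos":[-30,-34,0],"angular":[0,0,0]},{"fingers":85,"delta_pos":[-19,-22,0],"angular":[0,0,0.105]}]'
python3 -m pendant '[{"fingers":85,"delta_pos":[0,0,0],"angular":[0,0,0]},{"fingers":85,"delta_pos":[0,0,0],"angular":[0,0,0]}]'
python3 -c "
from h import *
togo([.3687,.1144,.063],-19.5)"
```

```text
clock: 1.45
tcp_pos: [0.3701, 0.1126, 0.2315]
orientation: [0.001, 0.172, 0.985, -0.0]
wrist_force: [0.0, 0.4, 0.6]
finger_gap: 0.0847
clock: 1.65
tcp_pos: [0.3691, 0.1145, 0.2312]
orientation: [-0.0, 0.17, 0.985, 0.0]
wrist_force: [-0.0, -0.1, 0.2]
finger_gap: 0.0847
t 1.65 tcp [0.3691 0.1145 0.2312] F [-0.  -0.1  0.2] shift mm [  0.2  -0.2 168.2] turn [ 0.0002 -0.0006 -0.0019]
```

Now down, then approach the face and press slowly.

```bash
python3 -m pendant '[{"fingers":85,"delta_pos":[0,0,20],"angular":[0,0,0]},{"fingers":85,"delta_pos":[0,0,28],"angular":[0,0,0]},{"fingers":85,"delta_pos":[0,0,30],"angular":[0,0,0]},{"fingers":85,"delta_pos":[0,0,30],"angular":[0,0,0]},{"fingers":85,"delta_pos":[0,0,30],"angular":[0,0,0]},{"fingers":85,"delta_pos":[0,0,20],"angular":[0,0,0]},{"fingers":85,"delta_pos":[0,0,10],"angular":[0,0,0]},{"fingers":85,"delta_pos":[0,0,0],"angular":[0,0,0]},{"fingers":85,"delta_pos":[0,0,0],"angular":[0,0,0]}]'
python3 -m pendant '[{"fingers":85,"delta_pos":[-7,0,0],"angular":[0,0,0]},{"fingers":85,"delta_pos":[-7,0,0],"angular":[0,0,0]},{"fingers":85,"delta_pos":[-6,0,0],"angular":[0,0,0]},{"fingers":85,"delta_pos":[-4,0,0],"angular":[0,0,0]},{"fingers":85,"delta_pos":[-4,0,0],"angular":[0,0,0]},{"fingers":85,"delta_pos":[-4,0,0],"angular":[0,0,0]},{"fingers":85,"delta_pos":[-4,0,0],"angular":[0,0,0]},{"fingers":85,"delta_pos":[0,0,0],"angular":[0,0,0]}]'
python3 - <<'E'
from h import *
for n,(a,b,c,d) in(("scene",(180,380,200,400)),("top",(220,370,220,420))):
    im=env.read_camera(n)[a:b,c:d]; cv2.imwrite(f"pics/t_{n}.png",cv2.resize(im,(600,int(600*(b-a)/(d-c)))))
a,b=cv2.imread("pics/t_scene.png"),cv2.imread("pics/t_top.png"); a=cv2.resize(a,(450,450)); b=cv2.resize(b,(350,263))
o=np.zeros((450,800,3),np.uint8); o[:,:450]=a; o[:263,450:]=b; cv2.imwrite("pics/t1.png",o)
E
```

```text
clock: 2.55
tcp_pos: [0.3694, 0.1156, 0.064]
orientation: [0.0, 0.169, 0.986, 0.0]
wrist_force: [-0.3, 0.4, 0.3]
finger_gap: 0.085
clock: 3.35
tcp_pos: [0.4037, 0.1028, 0.0633]
orientation: [0.0, 0.17, 0.985, 0.0]
wrist_force: [-0.4, 0.4, -0.3]
finger_gap: 0.0848
```

View pics/t1.png

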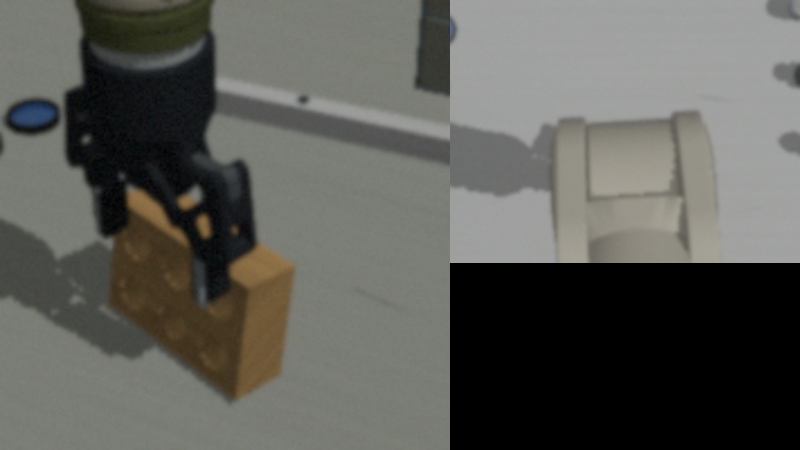

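The view shows the fingers just in front of the upper part of the bored face (right fingertip at about (205,300) in the crop). The rack is still upright and there is no force yet. I'll go on.

```bash
python3 -m pendant '[{"fingers":85,"delta_pos":[-4,0,0],"angular":[0,0,0]},{"fingers":85,"delta_pos":[-4,0,0],"angular":[0,0,0]},{"fingers":85,"delta_pos":[-4,0,0],"angular":[0,0,0]},{"fingers":85,"delta_pos":[-4,0,0],"angular":[0,0,0]},{"fingers":85,"delta_pos":[0,0,0],"angular":[0,0,0]}]'
python3 - <<'E'
from h import *
im=env.read_camera("scene")[180:380,200:400]; cv2.imwrite("pics/t2.png",cv2.resize(im,(450,450)))
E
```

```text
clock: 3.95
tcp_pos: [0.4191, 0.0974, 0.0634]
orientation: [0.0, 0.17, 0.985, 0.0]
wrist_force: [-0.0, 0.0, 0.1]
finger_gap: 0.085
```

View pics/t2.png

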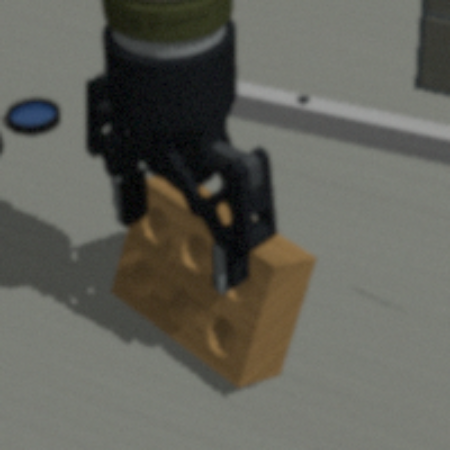

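The rack is tilting away cleanly (by about 20°), and its far bottom edge hasn't moved. I'll push it past its balance point.

```bash
python3 -m pendant '[{"fingers":85,"delta_pos":[-4,0,0],"angular":[0,0,0]},{"fingers":85,"delta_pos":[-4,0,0],"angular":[0,0,0]},{"fingers":85,"delta_pos":[-4,0,0],"angular":[0,0,0]},{"fingers":85,"delta_pos":[-4,0,0],"angular":[0,0,0]},{"fingers":85,"delta_pos":[-4,0,0],"angular":[0,0,0]},{"fingers":85,"delta_pos":[0,0,0],"angular":[0,0,0]},{"fingers":85,"delta_pos":[0,0,0],"angular":[0,0,0]},{"fingers":85,"delta_pos":[0,0,0],"angular":[0,0,0]}]'
python3 - <<'E'
from h import *
im=env.read_camera("scene")[180:380,200:400]; cv2.imwrite("pics/t3.png",cv2.resize(im,(450,450)))
E
```

```text
clock: 4.8
tcp_pos: [0.4367, 0.091, 0.0632]
orientation: [-0.0, 0.17, 0.986, 0.0]
wrist_force: [-0.2, -0.8, -0.5]
finger_gap: 0.0851
```

View pics/t3.png

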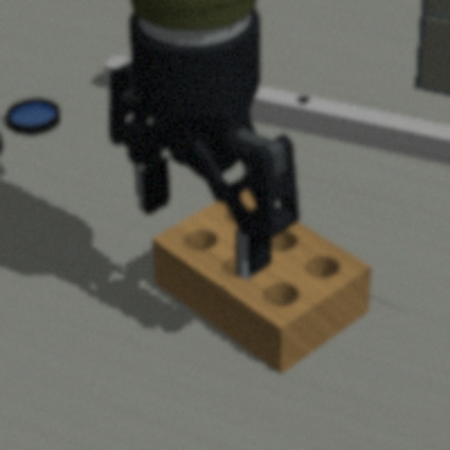

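Lying flat, bores up. Back off at this height, then look at it from above.

```bash
python3 -m pendant '[{"fingers":85,"delta_pos":[10,0,0],"angular":[0,0,0]},{"fingers":85,"delta_pos":[20,0,0],"angular":[0,0,0]},{"fingers":85,"delta_pos":[25,0,0],"angular":[0,0,0]},{"fingers":85,"delta_pos":[18,0,0],"angular":[0,0,0]},{"fingers":85,"delta_pos":[0,0,0],"angular":[0,0,0]},{"fingers":85,"delta_pos":[0,0,0],"angular":[0,0,0]}]'
python3 - <<'E'
from h import *
np.set_printoptions(precision=4,suppress=True)
im=env.read_camera("top"); c,y,d=axes(rack(.04,im)); print("rack",c,y,d)
s=env.read_camera("scene")
b=np.zeros((450,800,3),np.uint8); b[:,:450]=cv2.resize(s[180:380,200:400],(450,450)); b[:263,450:]=cv2.resize(im[220:370,220:420],(350,263)); cv2.imwrite("pics/t4.png",b)
E
```

```text
clock: 5.45
tcp_pos: [0.3681, 0.1156, 0.0635]
orientation: [0.001, 0.169, 0.986, 0.0]
wrist_force: [0.8, 0.0, -0.6]
finger_gap: 0.0851
rack [0.4804 0.0742] -20.188909075304444 [np.float64(0.0851872245441902), np.float64(0.12568381908749257)]
```

View pics/t4.png

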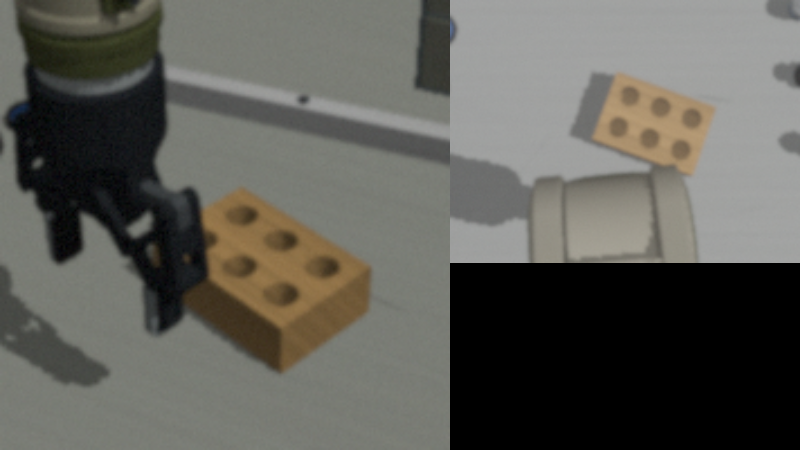

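Flat and unmoved in yaw: centre (0.480, 0.074), yaw −20.2°, 85×126 mm, so the fit is good. Next, get into position for the low push.

```bash
python3 -c "
from h import *
u=np.array([np.cos(-.352),np.sin(-.352)]); p=np.array([.4804,.0742])-u*(.0425+.011+.015)
togo([*p,.010],-20.2)"
```

```text
t 5.55 tcp [0.3692 0.1153 0.0636] F [0.6 0.9 0.3] shift mm [-50.   -0.9  53.7] turn [0.0007 0.0015 0.0117]
```

```bash
python3 -m pendant '[{"fingers":85,"delta_pos":[0,-1,10],"angular":[0,0,0.012]},{"fingers":85,"delta_pos":[0,0,20],"angular":[0,0,0]},{"fingers":85,"delta_pos":[0,0,15],"angular":[0,0,0]},{"fingers":85,"delta_pos":[0,0,8],"angular":[0,0,0]},{"fingers":85,"delta_pos":[0,0,0],"angular":[0,0,0]},{"fingers":85,"delta_pos":[-15,0,0],"angular":[0,0,0]},{"fingers":85,"delta_pos":[-20,0,0],"angular":[0,0,0]},{"fingers":85,"delta_pos":[-15,0,0],"angular":[0,0,0]},{"fingers":85,"delta_pos":[-7,0,0],"angular":[0,0,0]},{"fingers":85,"delta_pos":[-7,0,0],"angular":[0,0,0]},{"fingers":85,"delta_pos":[0,0,0],"angular":[0,0,0]},{"fingers":85,"delta_pos":[0,0,0],"angular":[0,0,0]}]'
python3 -m pendant '[{"fingers":85,"delta_pos":[-6,0,0],"angular":[0,0,0]},{"fingers":85,"delta_pos":[-6,0,0],"angular":[0,0,-0.01]},{"fingers":85,"delta_pos":[-6,0,0],"angular":[0,0,-0.0175]},{"fingers":85,"delta_pos":[-6,0,0],"angular":[0,0,-0.0175]},{"fingers":85,"delta_pos":[-6,0,0],"angular":[0,0,-0.0175]},{"fingers":85,"delta_pos":[-6,0,0],"angular":[0,0,-0.0175]},{"fingers":85,"delta_pos":[-6,0,0],"angular":[0,0,-0.0175]},{"fingers":85,"delta_pos":[-6,0,0],"angular":[0,0,-0.0175]},{"fingers":85,"delta_pos":[-6,0,0],"angular":[0,0,-0.0175]},{"fingers":85,"delta_pos":[0,0,0],"angular":[0,0,0]}]'
python3 - <<'E'
from h import *
np.set_printoptions(precision=4,suppress=True)
togo([.58,.08,.010],3.6)
im=env.read_camera("top"); c,y,d=axes(rack(.04,im)); print("rack",c,y,d)
s=env.read_camera("scene")
b=np.zeros((450,800,3),np.uint8); b[:,:450]=cv2.resize(s[180:380,200:400],(450,450)); b[:263,450:]=cv2.resize(im[180:330,220:420],(350,263)); cv2.imwrite("pics/t5.png",b)
E
```

```text
clock: 6.75
tcp_pos: [0.4272, 0.0923, 0.0102]
orientation: [-0.0, 0.175, 0.984, -0.0]
wrist_force: [-0.4, -0.5, 0.5]
finger_gap: 0.0852
clock: 7.75
tcp_pos: [0.4809, 0.0759, 0.0105]
orientation: [0.001, 0.11, 0.994, 0.0]
wrist_force: [0.3, 0.2, 1.1]
finger_gap: 0.0851
t 7.75 tcp [0.4809 0.0759 0.0105] F [0.3 0.2 1.1] shift mm [-95.9  25.6   0.7] turn [ 0.0002  0.0017 -0.2828]Traceback (most recent call last):
  File "<stdin>", line 4, in <module>
  File "h.py", line 22, in rack
    return cast("top",cv2.boxPoints(cv2.minAreaRect(biggest(m,(240,170,420,370)))),z)
                                                    ~~~~~~~^^^^^^^^^^^^^^^^^^^^^
  File "h.py", line 13, in biggest
    return max(cv2.findContours(k,cv2.RETR_EXTERNAL,cv2.CHAIN_APPROX_NONE)[0],key=cv2.contourArea)
ValueError: max() iterable argument is empty
```

Run:
```python
from h import *
s=env.read_camera("scene")
cv2.imwrite("pics/t5.png",cv2.resize(s[150:380,180:460],(700,575)))
```

```text
(no output)
```

View pics/t5.png

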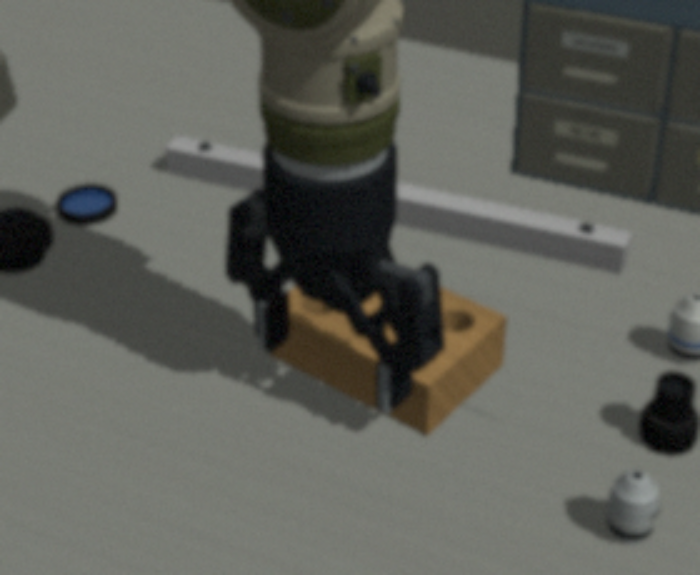

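Contact is even: both fingertips are on the near side and the rack follows. I'll go on turning and advancing, stopping a little short of the stop.

```bash
python3 -m pendant '[{"fingers":85,"delta_pos":[-7,0,0],"angular":[0,0,-0.02]},{"fingers":85,"delta_pos":[-7,0,0],"angular":[0,0,-0.025]},{"fingers":85,"delta_pos":[-7,0,0],"angular":[0,0,-0.027]},{"fingers":85,"delta_pos":[-7,0,0],"angular":[0,0,-0.027]},{"fingers":85,"delta_pos":[-7,0,0],"angular":[0,0,-0.027]},{"fingers":85,"delta_pos":[-7,0,0],"angular":[0,0,-0.027]},{"fingers":85,"delta_pos":[-7,0,0],"angular":[0,0,-0.027]},{"fingers":85,"delta_pos":[-7,0,0],"angular":[0,0,-0.027]},{"fingers":85,"delta_pos":[-7,0,0],"angular":[0,0,-0.026]},{"fingers":85,"delta_pos":[-7,0,0],"angular":[0,0,-0.025]},{"fingers":85,"delta_pos":[-7,0,0],"angular":[0,0,-0.025]},{"fingers":85,"delta_pos":[0,0,0],"angular":[0,0,0]}]'
python3 - <<'E'
from h import *
togo([.587,.07,.010],3.6)
s=env.read_camera("scene")
cv2.imwrite("pics/t6.png",cv2.resize(s[150:380,180:460],(700,575)))
E
```

```text
clock: 9.05
tcp_pos: [0.5576, 0.069, 0.0105]
orientation: [0.001, -0.032, 0.999, 0.0]
wrist_force: [0.1, -0.7, 1.0]
finger_gap: 0.0847
t 9.05 tcp [0.5576 0.069  0.0105] F [ 0.1 -0.7  1. ] shift mm [-29.4  -0.9   0.5] turn [0.0002 0.0021 0.0009]
```

View pics/t6.png

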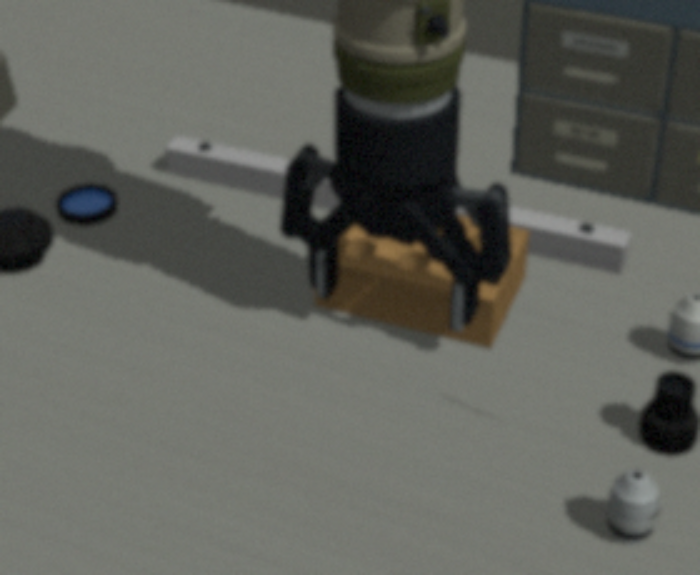

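The rack is square to the stop, about 29 mm short. I'll advance 26 mm, then creep and watch the force.

```bash
python3 -m pendant '[{"fingers":85,"delta_pos":[-6,0,0],"angular":[0,0,0]},{"fingers":85,"delta_pos":[-6,0,0],"angular":[0,0,0]},{"fingers":85,"delta_pos":[-6,0,0],"angular":[0,0,0]},{"fingers":85,"delta_pos":[-4,0,0],"angular":[0,0,0]},{"fingers":85,"delta_pos":[-3,0,0],"angular":[0,0,0]},{"fingers":85,"delta_pos":[-1,0,0],"angular":[0,0,0]},{"fingers":85,"delta_pos":[0,0,0],"angular":[0,0,0]}]'
python3 -m pendant '[{"fingers":85,"delta_pos":[-1,0,0],"angular":[0,0,0]},{"fingers":85,"delta_pos":[-1,0,0],"angular":[0,0,0]},{"fingers":85,"delta_pos":[0,0,0],"angular":[0,0,0]}]'
python3 -m pendant '[{"fingers":85,"delta_pos":[-1,0,0],"angular":[0,0,0]},{"fingers":85,"delta_pos":[-1,0,0],"angular":[0,0,0]},{"fingers":85,"delta_pos":[0,0,0],"angular":[0,0,0]}]'
```

```text
clock: 9.8
tcp_pos: [0.582, 0.0706, 0.0103]
orientation: [0.0, -0.031, 1.0, 0.0]
wrist_force: [-1.0, 0.6, -0.5]
finger_gap: 0.0852
clock: 10.1
tcp_pos: [0.5837, 0.0707, 0.0103]
orientation: [0.0, -0.031, 1.0, 0.0]
wrist_force: [-1.0, 0.1, 1.5]
finger_gap: 0.0849
clock: 10.4
tcp_pos: [0.5856, 0.0709, 0.0103]
orientation: [-0.0, -0.031, 1.0, 0.0]
wrist_force: [-1.5, -0.3, 1.5]
finger_gap: 0.085
```

```bash
python3 -m pendant '[{"fingers":85,"delta_pos":[-1,0,0],"angular":[0,0,0]},{"fingers":85,"delta_pos":[-1,0,0],"angular":[0,0,0]},{"fingers":85,"delta_pos":[0,0,0],"angular":[0,0,0]}]'
python3 -m pendant '[{"fingers":85,"delta_pos":[-1,0,0],"angular":[0,0,0]},{"fingers":85,"delta_pos":[-1,0,0],"angular":[0,0,0]},{"fingers":85,"delta_pos":[0,0,0],"angular":[0,0,0]}]'
python3 -c "
from h import *
cv2.imwrite('pics/t7.png',cv2.resize(env.read_camera('scene')[180:320,260:460],(800,560)))"
```

```text
clock: 10.7
tcp_pos: [0.5856, 0.0709, 0.0101]
orientation: [-0.002, -0.031, 1.0, -0.0]
wrist_force: [-8.2, -1.0, 5.5]
finger_gap: 0.0851
clock: 11.0
tcp_pos: [0.5855, 0.0709, 0.0099]
orientation: [-0.004, -0.031, 0.999, -0.0]
wrist_force: [-11.9, -0.6, 9.3]
finger_gap: 0.0851
```

View pics/t7.png

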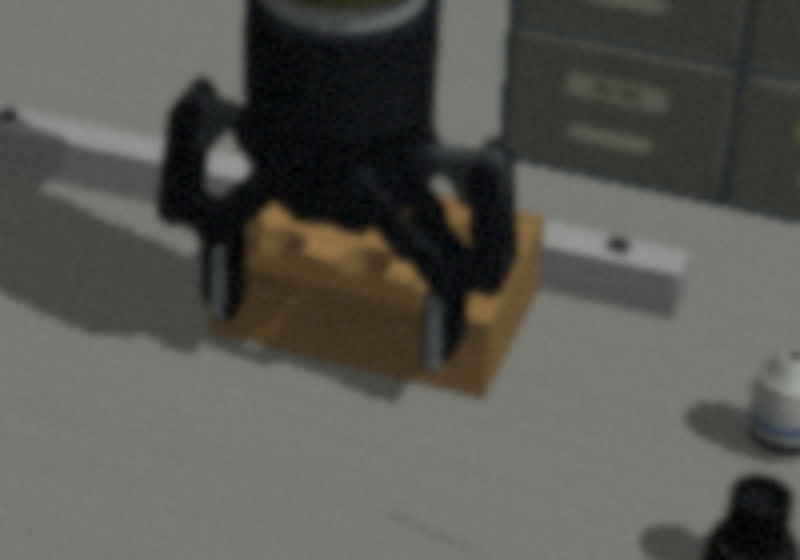

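Stopped dead at TCP x = 0.5856 with 12 N, within 1.5 mm of the computed contact. The rack meets the stop at (540,250) in the crop. I'll back off and check from above.

```bash
python3 -m pendant '[{"fingers":85,"delta_pos":[4,0,0],"angular":[0,0,0]},{"fingers":85,"delta_pos":[10,0,0],"angular":[0,0,0]},{"fingers":85,"delta_pos":[20,0,0],"angular":[0,0,0]},{"fingers":85,"delta_pos":[25,0,0],"angular":[0,0,0]},{"fingers":85,"delta_pos":[30,0,-10],"angular":[0,0,0]},{"fingers":85,"delta_pos":[30,0,-25],"angular":[0,0,0]},{"fingers":85,"delta_pos":[30,0,-30],"angular":[0,0,0]},{"fingers":85,"delta_pos":[25,0,-30],"angular":[0,0,0]},{"fingers":85,"delta_pos":[10,0,-30],"angular":[0,0,0]},{"fingers":85,"delta_pos":[0,0,-20],"angular":[0,0,0]},{"fingers":85,"delta_pos":[0,0,0],"angular":[0,0,0]},{"fingers":85,"delta_pos":[0,0,0],"angular":[0,0,0]}]'
python3 - <<'E'
from h import *
np.set_printoptions(precision=4,suppress=True)
im=env.read_camera("top"); P=rack(.04,im); c,y,d=axes(P); print("rack",c,y,d)
t=np.radians(3.61); n=np.array([np.cos(t),np.sin(t)]); f=np.array([.6801,.132])
print("gaps of corners to stop face mm",((f-P[:,:2])@n*1e3).round(1))
a=cv2.resize(im[170:290,200:460],(780,360)); s=cv2.resize(env.read_camera("scene")[180:300,240:500],(520,240))
b=np.zeros((600,780,3),np.uint8); b[:360]=a; b[360:,:520]=s; cv2.imwrite("pics/t8.png",b)
E
```

```text
clock: 12.25
tcp_pos: [0.4067, 0.0595, 0.1556]
orientation: [0.001, -0.031, 1.0, -0.0]
wrist_force: [-0.7, -0.3, 0.2]
finger_gap: 0.0853
rack [0.6381 0.075 ] 3.666528920390025 [np.float64(0.08461372242442401), np.float64(0.12550757157586745)]
gaps of corners to stop face mm [ 3.4  3.2 87.8 87.8]
```

View pics/t8.png

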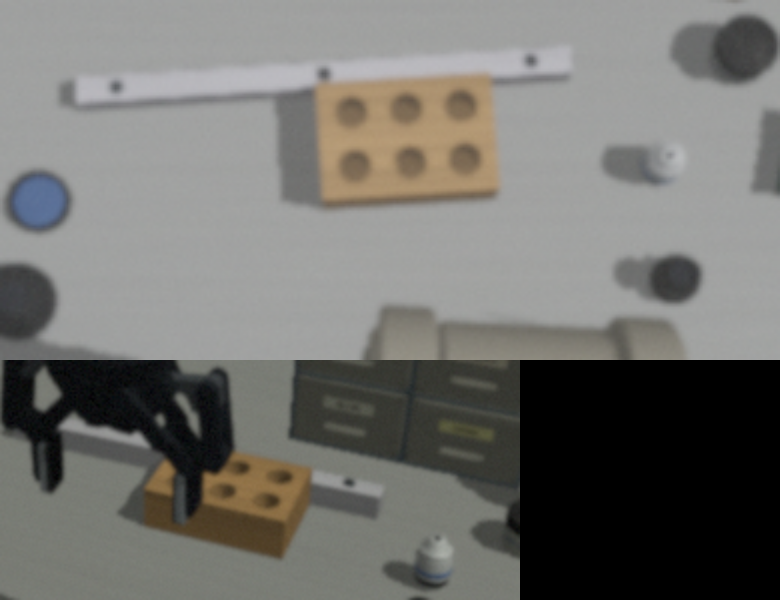

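Run:
```python
from h import *
im=np.mean([env.read_camera("top") for _ in range(6)],0)
g=im[...,0]-0
# subpixel rows: far edge of stop (bench 155->182), near edge: rack (blue drops) or stop's front face
def cross(p,r0,r1,lev,up):
    for r in range(r0,r1):
        a,b=p[r],p[r+1]
        if (a<lev<=b) if up else (a>=lev>b): return r+(lev-a)/(b-a)
    return np.nan
for c in (270,280,290,*range(312,360,6),372,378):
    p=g[:,c]; f=cross(p,183,205,169,1); n=cross(p,int(f)+3,212,145 if c in range(309,362) else 155,0)
    X=cast("top",[[c,f]],.025)[0]; Xs=cast("top",[[c,n]],.025)[0]; Xr=cast("top",[[c,n]],.04)[0]
    print(c,round(f,2),round(n,2),"width mm if at stop top",round((X[0]-Xs[0])*1e3,1),"if at rack top",round((X[0]-Xr[0])*1e3,1))
```

```text
270 192.13 201.18 width mm if at stop top 20.2 if at rack top 24.1
280 191.51 200.49 width mm if at stop top 20.1 if at rack top 24.0
290 190.42 200.22 width mm if at stop top 21.9 if at rack top 25.9
312 189.59 197.17 width mm if at stop top 17.0 if at rack top 21.1
318 189.06 196.76 width mm if at stop top 17.3 if at rack top 21.3
324 188.45 196.54 width mm if at stop top 18.1 if at rack top 22.2
330 188.51 196.01 width mm if at stop top 16.8 if at rack top 20.9
336 187.73 195.71 width mm if at stop top 17.9 if at rack top 22.0
342 187.53 195.35 width mm if at stop top 17.6 if at rack top 21.7
348 187.36 194.97 width mm if at stop top 17.1 if at rack top 21.2
354 186.38 194.57 width mm if at stop top 18.4 if at rack top 22.5
372 185.35 195.01 width mm if at stop top 21.7 if at rack top 25.9
378 185.92 188.18 width mm if at stop top 5.1 if at rack top 9.4
```

```bash
python3 -c "
from workcell import env
env.hand_in(); print(env.get_state()['clock'])"
```

```text
the job is handed in; nothing more can be done
the job is handed in; nothing more can be done
```

The rack is lying flat with its bores up and its long side against the bench stop. I handed the job in at about 13 s of the 56 s allowed. I only pushed it: first near the top with the open fingers until it tipped over away from the robot. Then I pushed it low along the bench, turning it about 24° to square it with the stop, until it came up hard against it.

**Checks that agreed:**
- **Angle:** the rack's yaw is 3.67° and the stop's is 3.61°.
- **Contact:** the tool stopped moving while the force rose to 12 N, within 1.5 mm of where I expected contact.
- **Robot clear:** the gripper is well away from everything.
- **Small parts:** the last pictures show those in view still standing. I never went near any of them and did not re-measure their positions.

**Check that disagreed:** comparing the corners of the rack with the stop's measured face gave a gap of about 3.3 mm. A second measurement, comparing widths in the same picture, put it at about 0–1.5 mm. The camera calibration is only good to about 2 mm, so I relied on the hard contact and did not push again.

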